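Fit the bumper and set the stiff length stop

ROBOT

A 6-joint arm with a two-finger parallel gripper is mounted at the origin on a cart in front of the work surface, level with it; the furniture and walls round the work are solid. World frame = base frame: x ahead of the robot, y to its left, z up, the work surface at z = 0. Lengths are in m, angles in degrees, forces in N, time in s.
With the tool pointing down it reaches from about 0.375 to 0.75 m from the base axis. Payload 9 kg.
Tool frame: the origin (TCP) lies at the very end of the fingers, on their centre line; the grasp point (between the pads) lies 19 mm behind it; y points along the fingers, z is the direction in which the jaws open and shut, and the axes are right-handed (so a half turn about y gives the same grasp; the last joint's range is limited). The gripper opens to 85 mm and grips with 20 to 120 N. Pads are 22 mm wide; open, the fingers measure 114 mm over their backs; the gripper's body (76 mm by 85 mm) begins 54 mm behind the grasp point. The pads swing forward as they close: fully open they stand 13 mm farther back than shut.
Start: joints at [58.516, 5.964, 5.575, 89.605, 0, 77.527], TCP at [0.195, 0.567, 0.231] pointing down, gripper open.
Joint ranges: [-171.21, 171.21], [-48.23, 106.86], [-62.78, 66.21], [-105.2, 120.99], [-86.42, 89.51], [-180, 180]. Speed limits (degrees/s): [127.2, 127.2, 147.25, 180, 180, 180].

INTERFACE

Orientations are given as a 3x3 rotation matrix whose columns are the frame's x, y, z axes.
In Python, from rig import r gives the robot as it stands. The module is installed in compiled form; this text tells all that it offers.
- The arm moves only by the tool jog_arm, never from a script. Its argument "series" is a list of rows, each a list of 2 entries, a list of its own where there are three numbers: the shift along the tool's x, y, z in cm, then the turn, a rotation vector about the tool's x, y, z in rad. In form: [[[tx, ty, tz], [ax, ay, az]], ...]. A call has 1 to 10 rows; each row is the pose to reach, as a shift and turn from the pose commanded when the call began, along the tool's axes at that moment; what a row does not reach only later rows make up. A row lasts 1/10 s, in which the tool goes at most 50 mm and 8.59 degrees, less where a joint would pass 70% of its speed; a pose out of reach is approached as far as the arm can. A call with a gripper value outside its range is refused whole. "gripper" is the closure in counts, from 0 (fully open) to 255 (shut), set as the call begins (left out, the last holds). The fingers move at their own pace and stop on an object; the grip force is fixed at half the most. Time passes only in rows, so rows that repeat a pose let the fingers close. It gives the time, the measured TCP pose, the force and the opening at its end, in the units of the state.
- r.get_state(): the state, without advancing time (a new reading comes with each control period).
- r.snapshot(name): name is "side" or "top" or "wrist"; returns a dict with "color" (384x512x3 uint8, red, green, blue), "fov_y" (degrees; the focal length in pixels is half the picture's height over the tangent of half this angle, whatever the lens; pixels are square), "cx", "cy" (the principal point, pixels), "k1" (the pictures are not rectified: a ray, as slopes to the right and down, at radius r is drawn at 1 + k1 r^2 times it, then the intrinsics apply), "cam_to_world" (4x4, takes a point from camera to world coordinates); the wrist camera has in their place "mount" (4x4, takes a point from camera to tool coordinates, whose origin is the TCP and whose axes are the tool frame's). Camera axes: x right, y down, z forward; pixel columns grow to the right and rows downward; lengths in m; the calibration is good to about 2 mm. A picture is of the moment at which its call begins: read the wrist's pose just before it. There is no depth.
- r.job_done(): hands the job in, once; it reports no verdict.
The state is a dict: "time": time; "q": joint angles; "qvel": joint speeds; "joint_torque": joint torques, N m; "eef_pos": TCP position; "eef_rot": TCP orientation; "ft_force": force on the tool from outside, world axes, zero at the start; "moment": the same for the moment, N m; "opening": opening from 0.0 (shut) to 1.0 (fully open).
Only numpy, scipy, OpenCV 4.12 (cv2) and the standard library are available. Lean on these libraries where they do the work, as an engineer would, in place of code of your own. Each camera call takes 0.05 s, during which the arm holds its last target. There are 200 camera calls.

TASK

Set up the length stop for finished parts. Take the orange bumper saddle out of its holder, stand it on the black rubber mat and let go so that you can take it the other way round, then hang it astride the steel bar between the two blue cheeks of the stop and let go. Then nudge the stiff stop along its base towards the red mark: halt one to two centimetres short of it, and finish in small taps until the black pointer is in line with the red mark (within 4 mm), never going past it. Leave the other things on the bench where they are.

Things in the scene. Friction and masses are not known exactly. Their poses are not given: they have to be found in the camera images.
- saddle: Orange plastic bumper saddle, an upside-down U, loose, 0.15 to 0.31 kg: 50 (own x) x 56 (own y) x 58 mm high, origin at the centre of its underside. Two 12 mm legs, between them a 26 mm wide, 44 mm deep slot, open below and at both y ends. Gripped across its ends (56 mm, along y) or across its legs (50 mm, along x, black patches). Hung, its y lies along the bar, either way round.
- holder: Fixed dark steel holder, 80 (x) x 68 (y) mm, origin at the centre of its underside. Side walls 60 mm high stand 4 mm off the saddle's legs, so in it the saddle can only be gripped across its y ends, open but for a 12 mm high lip. The saddle starts on its 6 mm floor, axes aligned with the holder's; lift straight up until clear of the walls.
- mat: Fixed black rubber mat, 130 x 130 x 3 mm, origin at the centre of its underside; free set-down place. Holder and mat may change places. Just behind their row (from x = 0.47 m on) stand a pile of boxes and a black case, taller than 0.25 m, and between them and the stop a fixed blue vise: lift to 0.2 m and swing across in front of the tall things, within about 0.43 m of the base axis.
- fixture: Fixed base of the length stop, aluminium, 244 mm long (own y) x 92 mm, 16 mm thick, origin under its middle on the bench. White scale along its front (-x) edge; a dark end block at each end, its top 32 mm above the bench.
- stop (a joint): Slide of the blue stop carriage along the base, in m, 0 to 0.10, growing towards the fixture's -y (starts near 0). Stiff: needs about 8 N to move (more when pushed faster), and stays where it is left.
- stop_bar (a point): Middle of the top of the carriage's steel bar, 80 mm above the bench; axes are the fixture's. Bar 16 mm wide (x), 14 high, along y between two blue cheeks, inner faces 66 mm apart (no room for fingers at the saddle's ends), 12 thick, 50 wide (x), tops 98 mm above the bench. Carriage plate top 29 mm above the bench. A hung saddle's origin is 44 mm below this point.
- stop_push (a point): Centre of the outer face of the carriage's +y cheek, 60 mm above the bench, where to push it towards the fixture's -y; the end block behind it is at least 13 mm away and only 32 mm high. Axes are the fixture's.
- stop_pointer (a point): Tip of the carriage's black pointer at the scale, 20 mm above the bench; moves with the stop, axes are the fixture's.
- mark: Red clip on the front edge of the scale (fixed); its origin is at its 3 mm wide red line, its axes are the fixture's. The pointer is in line when it has the same place along the fixture's y. The carriage must travel 45 to 90 mm towards -y to reach it.
- tape_roll: roll of black tape lying flat, 57 mm across, 19 high; a bystander
- padlock: brass padlock lying flat, 69x45x19; a bystander
- carton: plain white carton, 59x66x75; a bystander
- pliers: red-handled pliers lying flat, 173x53x13; a bystander
- tape_measure: yellow pocket tape measure, 32x75x67; a bystander

How it is judged (in metres and radians):
On the way, in this order (a step that is already met when the one before it is completed fails the run):
1. the saddle stands on the mat, released (horizontal distance between saddle and mat below 0.06 m and height (world z) of saddle below 0.008 m and angle between saddle's own z axis and vertical below 0.1 rad and contact force between saddle and the fingers below 0.1 N and linear speed of saddle below 0.02 m/s), for 0.2 s.
2. the saddle hangs astride the bar, released (x of saddle in the frame of stop_bar between -0.009 and 0.009 m and y of saddle in the frame of stop_bar between -0.009 and 0.009 m and z of saddle in the frame of stop_bar between -0.048 and -0.04 m and angle between saddle's own z axis and vertical below 0.12 rad and contact force between saddle and the fingers below 0.1 N and linear speed of saddle below 0.02 m/s), for 0.2 s.
3. the stop stands still 5 to 25 mm short of the mark (y of stop_pointer in the frame of mark between 0.005 and 0.025 m and velocity of joint stop between -0.003 and 0.003 m/s), for 0.2 s.
At the end, for the whole second after the job is handed in: The saddle hangs level astride the bar (underside 44 mm below the bar's top within 4 mm, centred within 9 mm, tilt under 0.12 rad), released and at rest; the stop is still, its pointer within 4 mm of the red mark along the slide (all of step 2 and y of stop_pointer in the frame of mark between -0.004 and 0.004 m and velocity of joint stop between -0.003 and 0.003 m/s); the robot touches nothing.
It fails at once if the pointer goes more than 4 mm past the red mark (y of stop_pointer in the frame of mark below -0.004 m).
It fails at once if a bystander (tape roll, padlock, carton, pliers, tape measure) is moved by more than 25 mm (distance of any of tape_roll, padlock, carton, pliers, tape_measure from where it was at the start of the episode above 0.025 m).
It also fails if it takes over 72 s, if anything falls off the work surface, if the arm or the gripper's body presses on something with over 40 N, if the wrist force passes 120 N, or if a joint passes its speed limit or range.

## Working session

There is one attempt and no reset: what is moved stays moved. The work goes in short steps, Python scripts to look and compute and a tool call to move; the robot and the scene stay as the last step left them, time stands still between calls to the robot, and variables do not carry over. Pictures are saved under pics/ and viewed, about 8 in all and at most 12, crops included, and the job is handed in when it is done.

Besides the shell and the picture viewer there is one more tool, called as name(argument=value, ...) on one line, values as JSON. jog_arm: Moves the arm, as the interface text tells. Its arguments: {"type":"object","properties":{"series":{"type":"array","items":{"type":"array"}},"gripper":{"type":"number"}},"required":["series"]}

```bash
mkdir -p pics; cat > h.py <<'E'
from rig import r
import numpy as np, cv2
def snap(name):
    s=r.get_state(); d=r.snapshot(name)
    if 'mount' in d:
        T=np.eye(4);T[:3,:3]=np.array(s['eef_rot']);T[:3,3]=s['eef_pos'];d['cam_to_world']=T@np.array(d['mount'])
    d['cam_to_world']=np.array(d['cam_to_world']);f=192/np.tan(np.radians(d['fov_y'])/2)
    d['K']=np.array([[f,0,d['cx']],[0,f,d['cy']],[0,0,1.]]);d['D']=np.array([d['k1'],0,0,0.])
    return d
def ray(d,px):
    p=cv2.undistortPoints(np.array(px,float).reshape(-1,1,2),d['K'],d['D']).reshape(-1,2)
    v=np.c_[p,np.ones(len(p))]@d['cam_to_world'][:3,:3].T
    return d['cam_to_world'][:3,3],v
def plane(d,px,z):
    o,v=ray(d,px); return o+v*((z-o[2])/v[:,2])[:,None]
def proj(d,P):
    W=np.linalg.inv(d['cam_to_world']);
    return cv2.projectPoints(np.array(P,float).reshape(-1,1,3),cv2.Rodrigues(W[:3,:3])[0],W[:3,3],d['K'],d['D'])[0].reshape(-1,2)
def save(d,n,crop=None,s=1):
    im=d['color'][:,:,::-1]
    if crop: x0,y0,x1,y1=crop; im=im[y0:y1,x0:x1]
    cv2.imwrite('pics/'+n+'.png',cv2.resize(im,None,fx=s,fy=s,interpolation=cv2.INTER_CUBIC))
E
python3 - <<'E'
from h import *
import pickle
np.set_printoptions(precision=4,suppress=True)
print(r.get_state())
ds={n:snap(n) for n in('top','side','wrist')}
pickle.dump(ds,open('ds.pkl','wb'))
for n,d in ds.items():
    save(d,n+'0',s=1.5); print(n,d['fov_y'],d['k1'],d['cx'],d['cy'],d['cam_to_world'])
E
```

```text
{'time': 0.0, 'q': array([58.5142,  5.9965,  5.5257, 89.6038, -0.0007, 77.527 ]), 'qvel': array([ 0.0263, -0.0761,  0.0144,  0.0924, -0.0853, -0.0136]), 'joint_torque': array([  0.0009, -55.6931,  50.3645,   0.0168,  -0.0003,   0.    ]), 'eef_pos': array([0.1953, 0.567 , 0.2305]), 'eef_rot': array([[ 0.9454, -0.0007,  0.3258],
       [-0.3258, -0.0011,  0.9454],
       [-0.0003, -1.    , -0.0013]]), 'ft_force': array([ 0.6676,  0.9441, -0.6313]), 'moment': array([0.0407, 0.0099, 0.003 ]), 'opening': 1.0000550628409859}
top 43.12043625464543 -0.1330571351758469 261.4100138983452 190.32853686737076 [[ 0.0077 -0.9961  0.0876  0.3397]
 [-0.9999 -0.0071  0.0071 -0.0052]
 [-0.0065 -0.0876 -0.9961  1.6725]
 [ 0.      0.      0.      1.    ]]
side 46.430709072936004 -0.037003447386709465 249.15980505184461 191.97068559035284 [[ 0.5284 -0.3624  0.7678 -0.674 ]
 [-0.8488 -0.2432  0.4694 -0.6987]
 [ 0.0166 -0.8998 -0.4361  0.7351]
 [ 0.      0.      0.      1.    ]]
wrist 71.30305278335247 -0.014547808977341635 259.0645808327176 192.92685419508675 [[ 0.3249  0.9105  0.2557  0.1303]
 [ 0.9457 -0.3123 -0.0896  0.5891]
 [-0.0018  0.2709 -0.9626  0.3724]
 [ 0.      0.      0.      1.    ]]
```

View pics/top0.png

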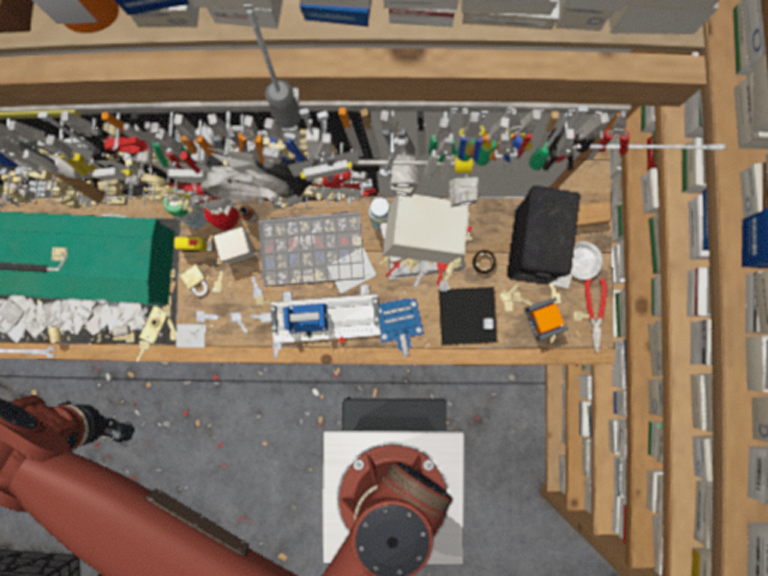

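View pics/side0.png

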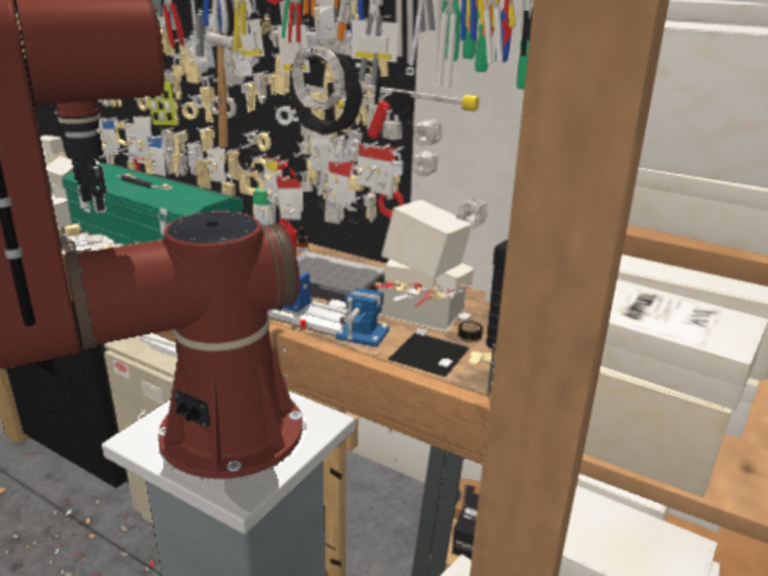

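View pics/wrist0.png

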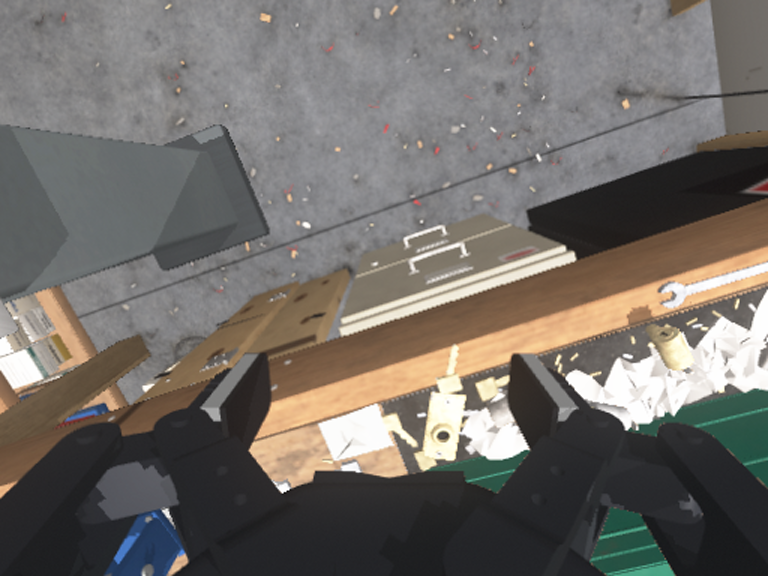

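Top view (×1.5 pixels): the stop base spans about (275–380, 320), with the blue carriage at (305, 318) and the red mark near (341, 339). The vise is at (400, 318), the mat at (468, 316), the orange saddle in its holder at (547, 319), and the tall boxes and case are behind. In the side view the post hides the holder, but the mat and stop are visible. The wrist view doesn't show the work yet.

```bash
cat > m.py <<'E'
from h import *
def mask_or(d):
    h=cv2.cvtColor(d['color'],cv2.COLOR_RGB2HSV); return cv2.inRange(h,(8,170,150),(20,255,255))
def blobs(m,amin=20):
    n,l,s,c=cv2.connectedComponentsWithStats(m); return sorted([(s[i,4],i,c[i],s[i,:4]) for i in range(1,n) if s[i,4]>amin],key=lambda t:-t[0]),l
E
python3 - <<'E'
from m import *
import pickle
np.set_printoptions(precision=4,suppress=True)
d=pickle.load(open('ds.pkl','rb'))['top']
b,l=blobs(mask_or(d))
for a,i,c,bb in b[:4]: print('or',a,c*1.5,plane(d,[c],.064))
a,i,c,bb=[t for t in b if 350<t[2][0]*1.5<600][0]
rect=cv2.minAreaRect(np.argwhere(l==i)[:,::-1].astype(np.float32)); P=plane(d,cv2.boxPoints(rect),.064); print(rect,P)
e=np.diff(np.r_[P,P[:1]],axis=0); print(np.linalg.norm(e,axis=1),np.degrees(np.arctan2(e[:,1],e[:,0])))
q=lambda u,z:print(plane(d,np.array(u)/1.5,z))
print('mat');q([(441,290),(494,288),(496,341),(441,344)],.003)
print('fix');q([(272,301),(376,296),(380,336),(276,342)],.016)
print('carr');q([(305,318)],.09)
h=cv2.cvtColor(d['color'],cv2.COLOR_RGB2HSV);m=cv2.inRange(h,(0,150,120),(6,255,255))|cv2.inRange(h,(174,150,120),(180,255,255))
m[:, :180]=0;m[:200]=0;m[240:]=0;m[:,255:]=0
for t in blobs(m,2)[0]:print('red',t[0],t[2]*1.5,plane(d,[t[2]],.02))
E
```

```text
or 262 [547.5687 317.4847] [[ 0.4123 -0.3391  0.064 ]]
or 21 [342. 111.] [[0.8803 0.1238 0.064 ]]
((365.1712646484375, 211.62327575683594), (15.800556182861328, 16.73688507080078), 69.44395446777344) [[ 0.4271 -0.304   0.064 ]
 [ 0.447  -0.3569  0.064 ]
 [ 0.3978 -0.3751  0.064 ]
 [ 0.378  -0.3222  0.064 ]]
[0.0565 0.0525 0.0564 0.0524] [ -69.3856 -159.6937  110.475    20.4103]
mat
[[ 0.4769 -0.1057  0.003 ]
 [ 0.4824 -0.2279  0.003 ]
 [ 0.3606 -0.2322  0.003 ]
 [ 0.353  -0.1061  0.003 ]]
fix
[[0.4478 0.2812 0.016 ]
 [0.461  0.0432 0.016 ]
 [0.3701 0.0332 0.016 ]
 [0.3542 0.2701 0.016 ]]
carr
[[0.4064 0.1952 0.09  ]]
red 9 [341.1667 339.5   ] [[0.3613 0.1211 0.02  ]]
```

jog_arm(series=[[[10, 0, -9.9], [0, -0.12, 0]], [[20, 0, -19.8], [0, -0.24, 0]], [[33.4, 0, -32.9], [0, -0.38, 0]], [[33.4, 0, -32.9], [0, -0.38, 0]], [[33.4, 0, -32.9], [0, -0.38, 0]], [[33.4, 0, -32.9], [0, -0.38, 0]], [[33.4, 0, -32.9], [0, -0.38, 0]], [[33.4, 0, -32.9], [0, -0.38, 0]], [[33.4, 0, -32.9], [0, -0.38, 0]], [[33.4, 0, -32.9], [0, -0.38, 0]]])

```text
time: 1.15
eef_pos: [0.4052, 0.1442, 0.2311]
eef_rot: [[0.999, 0.0, -0.045], [0.045, -0.001, 0.999], [0.0, -1.0, -0.001]]
ft_force: [-0.1, 0.5, -0.4]
opening: 1.0
```

```bash
python3 - <<'E'
from m import *
import pickle
d=snap('wrist'); pickle.dump(d,open('fix.pkl','wb')); save(d,'fix',s=1.5); print(r.get_state()['q'])
E
```

```text
[ 1.95399362e+00 -2.41032867e+01 -2.16599828e+01  9.24222037e+01
 -7.33972119e-02 -5.73397491e-01]
```

View pics/fix.png

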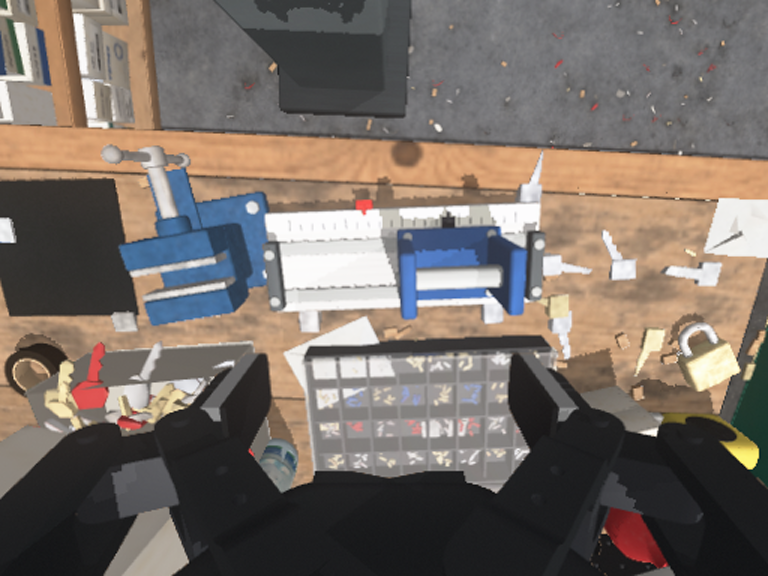

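Wrist view: red mark at about (364, 206), black pointer at (447, 219), blue carriage cheeks at (408, 270) and (515, 270) with the bar at row 278, and end blocks at x≈273 and 536. The mat's edge is at left.

```bash
python3 - <<'E'
import pickle
from m import *
d=pickle.load(open('fix.pkl','rb')); save(d,'fixz',(170,125,370,215),4)
E
```

```text
(no output)
```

View pics/fixz.png

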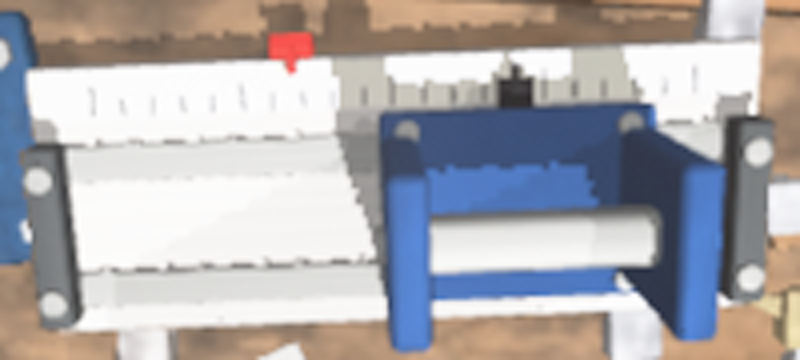

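Zoomed crop (×4): cheek tops near (410, 265) and (702, 250), bar between them at row 240, red mark tip at (291, 68), and pointer tip at (513, 66). The block tops are at both ends.

```bash
python3 - <<'E'
import pickle
from m import *
np.set_printoptions(precision=4,suppress=True)
d=pickle.load(open('fix.pkl','rb'))
raw=lambda p:(np.array(p,float)+.5)/4-.5+np.array([170,125])
P=lambda p,z:plane(d,raw(p),z)
L=P([(388,180),(428,177),(430,345),(393,350)],.098);R=P([(684,167),(724,165),(717,333),(680,338)],.098)
l,r_=L.mean(0),R.mean(0)
print(L,R,'c',l,r_,'sep(78)',np.linalg.norm(r_-l),'mid',(l+r_)/2,'yaw',np.degrees(np.arctan2(*(r_-l)[[1,0]])))
print('len50/thick12',np.linalg.norm(L[3]-L[0]),np.linalg.norm(L[1]-L[0]),np.linalg.norm(R[3]-R[0]))
bl=P([(22,150),(63,146),(78,325),(42,328)],.032);br=P([(725,118),(765,116),(768,296),(730,300)],.032)
a,b=bl.mean(0),br.mean(0);print('blocks',a,b,np.linalg.norm(b-a),'yaw',np.degrees(np.arctan2(*(b-a)[[1,0]])),(a+b)/2)
f=P([(27,70),(755,42)],.016);print('front',f,np.linalg.norm(f[1]-f[0]),np.degrees(np.arctan2(*(f[1]-f[0])[[1,0]])))
mk,pt=P([(291,69),(513,66)],.020);print('mark,ptr',mk,pt)
bar=P([(430,215),(658,208),(658,262),(430,270)],.080);print('bar',bar,bar.mean(0))
E
```

```text
[[0.3882 0.1507 0.098 ]
 [0.3869 0.1611 0.098 ]
 [0.4331 0.1646 0.098 ]
 [0.435  0.1546 0.098 ]] [[0.3812 0.2274 0.098 ]
 [0.3802 0.2377 0.098 ]
 [0.4261 0.2422 0.098 ]
 [0.4279 0.2323 0.098 ]] c [0.4108 0.1578 0.098 ] [0.4038 0.2349 0.098 ] sep(78) 0.07743355964305805 mid [0.4073 0.1963 0.098 ] yaw 95.1425354166549
len50/thick12 0.04695433787787016 0.010428760120861238 0.047022255829130805
blocks [0.4254 0.0438 0.032 ] [0.405  0.2705 0.032 ] 0.22762303386593438 yaw 95.15471211204697 [0.4152 0.1572 0.032 ]
front [[0.3724 0.033  0.016 ]
 [0.3523 0.2712 0.016 ]] 0.2390428719103249 94.8112033652005
mark,ptr [0.3678 0.1201 0.02  ] [0.3635 0.1921 0.02  ]
bar [[0.401  0.1637 0.08  ]
 [0.396  0.2272 0.08  ]
 [0.4116 0.2291 0.08  ]
 [0.4169 0.1647 0.08  ]] [0.4064 0.1962 0.08  ]
```

jog_arm(series=[[[-0.4, 0, -5], [0, -0.06, 0]], [[-0.4, 0, -10], [0, -0.12, 0]], [[-0.4, 0, -15], [0, -0.18, 0]], [[-0.4, 0, -20.4], [0, -0.24, 0]], [[-3.5, 0, -24.5], [0, -0.31, 0]], [[-9.2, 0, -41.3], [0, -0.31, 0]], [[-9.2, 0, -41.3], [0, -0.31, 0]], [[-9.2, 0, -41.3], [0, -0.31, 0]], [[-9.2, 0, -41.3], [0, -0.31, 0]], [[-9.2, 0, -41.3], [0, -0.31, 0]]])

```text
time: 2.2
eef_pos: [0.3306, -0.2725, 0.2306]
eef_rot: [[0.938, -0.001, -0.346], [0.346, 0.0, 0.938], [-0.001, -1.0, 0.0]]
ft_force: [0.8, 0.2, -0.1]
opening: 0.998
```

```bash
python3 - <<'E'
from m import *
import pickle
np.set_printoptions(precision=4,suppress=True)
s=r.get_state();print(s['eef_pos'],s['q'])
d=snap('wrist'); pickle.dump(d,open('sad.pkl','wb')); save(d,'sad',s=1.5)
b,l=blobs(mask_or(d))
for a,i,c,bb in b[:3]:
    rect=cv2.minAreaRect(np.argwhere(l==i)[:,::-1].astype(np.float32)); P=plane(d,cv2.boxPoints(rect),.064);e=np.diff(np.r_[P,P[:1]],axis=0)
    print(a,c*1.5,P.mean(0),np.linalg.norm(e,axis=1),np.degrees(np.arctan2(e[:,1],e[:,0])),cv2.boxPoints(rect)*1.5)
E
```

```text
[ 0.3306 -0.2725  0.2306] [-57.0769 -24.414  -21.9253  92.5231  -0.0301 -77.3368]
1032 [268.7078 319.5785] [ 0.4058 -0.3419  0.064 ] [0.0578 0.0522 0.0603 0.0525] [ 110.3091   17.3906  -69.6183 -165.403 ] [[241.5 292.5]
 [313.5 292.5]
 [313.5 352.5]
 [241.5 352.5]]
```

View pics/sad.png

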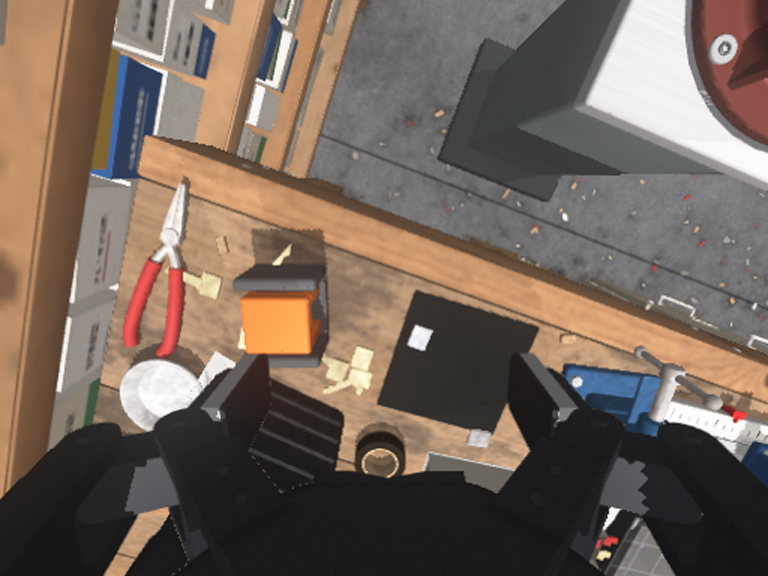

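Wrist view: saddle top at (268, 320) between the dark holder walls, aligned with the jaws. The mat is at (460, 365), pliers at (165, 270), and the case is just behind.

jog_arm(series=[[[2.5, 0, -4.5], [0, 0, 0]], [[4.9, 0, -9.1], [0, 0, 0]], [[4.9, 0, -9.1], [0, 0, 0]], [[4.9, 3, -9.1], [0, 0, 0]], [[4.9, 7, -9.1], [0, 0, 0]], [[4.9, 7, -9.1], [0, 0, 0]], [[4.9, 7, -9.1], [0, 0, 0]]])

```text
time: 2.95
eef_pos: [0.4099, -0.3363, 0.1619]
eef_rot: [[0.936, -0.0, -0.352], [0.352, 0.001, 0.936], [-0.0, -1.0, 0.001]]
ft_force: [0.4, -1.1, 0.8]
opening: 1.001
```

```bash
python3 - <<'E'
from m import *
import pickle
np.set_printoptions(precision=4,suppress=True)
s=r.get_state();print(s['eef_pos'],s['q'],s['ft_force'])
d=snap('wrist'); pickle.dump(d,open('sad2.pkl','wb')); save(d,'sad2',s=1.5)
b,l=blobs(mask_or(d))
for a,i,c,bb in b[:3]:
    rect=cv2.minAreaRect(np.argwhere(l==i)[:,::-1].astype(np.float32)); P=plane(d,cv2.boxPoints(rect),.064);e=np.diff(np.r_[P,P[:1]],axis=0)
    print(a,c*1.5,P.mean(0),np.linalg.norm(e,axis=1),np.degrees(np.arctan2(e[:,1],e[:,0])),cv2.boxPoints(rect)*1.5)
    R=np.array(s['eef_rot']);print('tool',(P.mean(0)-s['eef_pos'])@R)
E
```

```text
[ 0.4099 -0.3363  0.1619] [-53.5224  -6.3222 -13.8933  82.4867   0.0125 -74.1065] [ 0.3656 -1.09    0.7685]
285 [378.0316 247.6211] [ 0.3873 -0.3544  0.064 ] [0.054  0.0174 0.0551 0.0177] [ 125.0811   36.1629  -54.6375 -147.1944] [[327.2529 244.9777]
 [414.6165 222.3837]
 [421.8636 250.406 ]
 [334.5    273.    ]]
tool [-0.0275  0.0979 -0.009 ]
26 [421.5  303.75] [ 0.4102 -0.3145  0.064 ] [0.0247 0.0009 0.0247 0.0009] [-160.5989  107.9309   19.4566  -72.1605] [[419.932  322.4969]
 [421.6392 284.9381]
 [423.0681 285.0031]
 [421.3609 322.5618]]
tool [0.0079 0.0979 0.0202]
```

View pics/sad2.png

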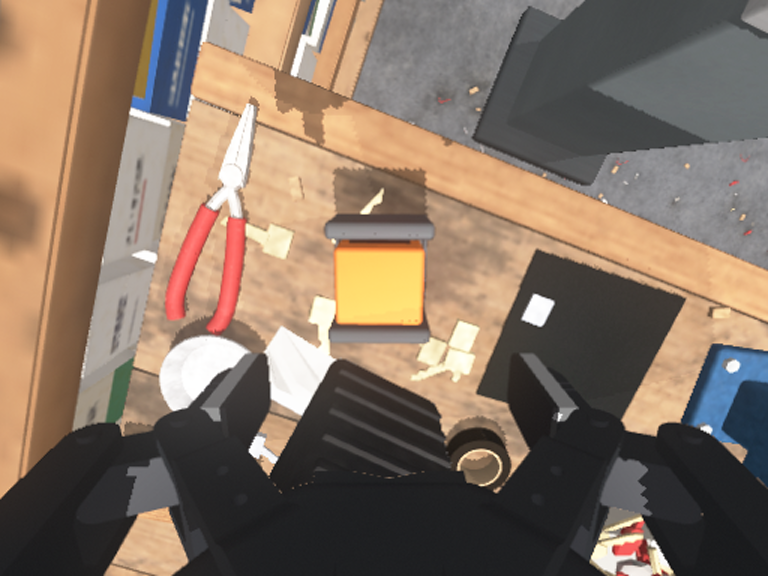

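Saddle top corners at about (335, 247), (424, 247), (424, 325), (336, 326). It sits square to the image between the walls, and the mat corners are at (537, 250), (685, 297), (478, 393).

```bash
python3 - <<'E'
from m import *
import pickle
np.set_printoptions(precision=4,suppress=True)
s=r.get_state();R=np.array(s['eef_rot'])
d=pickle.load(open('sad2.pkl','rb'))
P=plane(d,(np.array([(335,247),(424,247),(424,325),(336,326)])+.5)/1.5-.5,.064);e=np.diff(np.r_[P,P[:1]],axis=0)
print(P,P.mean(0),np.linalg.norm(e,axis=1),np.degrees(np.arctan2(e[:,1],e[:,0])),'tool',(P.mean(0)-s['eef_pos'])@R)
M=plane(d,(np.array([(537,250),(685,297),(478,393)])+.5)/1.5-.5,.003);print(M,np.linalg.norm(M[1]-M[0]),np.linalg.norm(M[2]-M[0]),'mat c',(M[1]+M[2])/2)
E
```

```text
[[ 0.395  -0.3769  0.064 ]
 [ 0.3761 -0.3267  0.064 ]
 [ 0.4225 -0.308   0.064 ]
 [ 0.4429 -0.3601  0.064 ]] [ 0.4091 -0.3429  0.064 ] [0.0536 0.0501 0.056  0.0507] [ 110.6219   21.9919  -68.687  -160.7258] tool [-0.0033  0.0993 -0.0047]
[[ 0.3557 -0.2368  0.003 ]
 [ 0.3479 -0.1102  0.003 ]
 [ 0.4826 -0.2291  0.003 ]] 0.1268293913502027 0.12712017968108782 mat c [ 0.4153 -0.1697  0.003 ]
```

jog_arm(series=[[[-0.3, 4, -0.5], [0, 0, 0]], [[-0.3, 8, -0.5], [0, 0, 0]], [[-0.3, 11, -0.5], [0, 0, 0]], [[-0.3, 12.8, -0.5], [0, 0, 0]], [[-0.3, 12.8, -0.5], [0, 0, 0]], [[-0.3, 12.8, -0.5], [0, 0, 0]]])

```text
time: 3.6
eef_pos: [0.4097, -0.3443, 0.0358]
eef_rot: [[0.936, 0.002, -0.351], [0.351, -0.002, 0.936], [0.001, -1.0, -0.003]]
ft_force: [-0.2, 0.3, 1.1]
opening: 1.0
```

jog_arm(series=[[[0, 0, 0], [0, 0, 0]], [[0, 0, 0], [0, 0, 0]], [[0, 0, 0], [0, 0, 0]], [[0, 0, 0], [0, 0, 0]], [[0, 0, 0], [0, 0, 0]], [[0, 0, 0], [0, 0, 0]], [[0, 0, 0], [0, 0, 0]], [[0, 0, 0], [0, 0, 0]]], gripper=255)

```text
time: 4.4
eef_pos: [0.4096, -0.3443, 0.0354]
eef_rot: [[0.937, 0.002, -0.351], [0.351, -0.002, 0.937], [0.001, -1.0, -0.003]]
ft_force: [-0.1, 1.4, 8.6]
opening: 0.644
```

jog_arm(series=[[[0, -2, 0], [0, 0, 0]], [[0, -5, 0], [0, 0, 0]], [[0, -9, 0], [0, 0, 0]], [[0, -13, 0], [0, 0, 0]], [[0, -16.5, 0], [0, 0, 0]], [[0, -16.5, 0], [0, 0, 0]], [[0, -16.5, 0], [0, 0, 0]]])

```text
time: 5.1
eef_pos: [0.4091, -0.3437, 0.1989]
eef_rot: [[0.937, 0.001, -0.351], [0.351, -0.001, 0.937], [0.0, -1.0, -0.001]]
ft_force: [-0.1, -0.1, -3.4]
opening: 0.644
```

jog_arm(series=[[[-1.5, 0, 4], [0, 0, 0]], [[-2.9, 0, 9], [0, 0, 0]], [[1, 0, 13], [0, 0, 0]], [[4.3, 0, 17], [0, 0, 0]], [[4.3, 0, 17], [0, 0, 0]], [[4.3, 4, 17], [0, 0, 0]], [[4.3, 8, 17], [0, 0, 0]], [[4.3, 12, 17], [0, 0, 0]], [[4.3, 15.4, 17], [0, 0, 0]], [[4.3, 15.4, 17], [0, 0, 0]]])

```text
time: 6.1
eef_pos: [0.3858, -0.166, 0.0383]
eef_rot: [[0.937, -0.008, -0.35], [0.35, 0.007, 0.937], [-0.005, -1.0, 0.009]]
ft_force: [-0.3, 0.5, -2.3]
opening: 0.644
```

jog_arm(series=[[[0, 0.3, 0], [0, 0, 0]], [[0, 0.6, 0], [0, 0, 0]], [[0, 0.9, 0], [0, 0, 0]], [[0, 1.1, 0], [0, 0, 0]], [[0, 1.1, 0], [0, 0, 0]]])

```text
time: 6.6
eef_pos: [0.3897, -0.1692, 0.0336]
eef_rot: [[0.937, 0.001, -0.351], [0.351, -0.0, 0.937], [0.0, -1.0, -0.0]]
ft_force: [-0.1, -0.3, -2.8]
opening: 0.638
```

jog_arm(series=[[[0, 0.1, 0], [0, 0, 0]], [[0, 0.2, 0], [0, 0, 0]], [[0, 0.2, 0], [0, 0, 0]]])

```text
time: 6.9
eef_pos: [0.3897, -0.1692, 0.0324]
eef_rot: [[0.936, 0.0, -0.351], [0.351, -0.001, 0.936], [0.0, -1.0, -0.001]]
ft_force: [-3.6, 3.1, 7.8]
opening: 0.642
```

Contact with the mat. Release, rise, and look.

jog_arm(series=[[[0, 0, 0], [0, 0, 0]], [[0, 0, 0], [0, 0, 0]], [[0, 0, 0], [0, 0, 0]], [[0, 0, 0], [0, 0, 0]], [[0, 0, 0], [0, 0, 0]], [[0, 0, 0], [0, 0, 0]], [[0, 0, 0], [0, 0, 0]], [[0, 0, 0], [0, 0, 0]]], gripper=0)

```text
time: 7.7
eef_pos: [0.3895, -0.169, 0.0313]
eef_rot: [[0.937, 0.0, -0.351], [0.351, 0.0, 0.937], [0.0, -1.0, 0.0]]
ft_force: [0.6, -0.2, -0.6]
opening: 0.999
```

jog_arm(series=[[[0, -4, 0], [0, 0, 0]], [[0, -8, 0], [0, 0, 0]], [[0, -11, 0], [0, 0, 0]], [[0, -12.5, 0], [0, 0, 0]], [[0, -12.5, 0], [0, 0, 0]], [[0, -12.5, 0], [0, 0, 0]]])

```text
time: 8.3
eef_pos: [0.3893, -0.1688, 0.1551]
eef_rot: [[0.937, -0.001, -0.351], [0.351, 0.001, 0.937], [-0.0, -1.0, 0.001]]
ft_force: [0.9, 1.2, -0.5]
opening: 1.005
```

```bash
python3 - <<'E'
from m import *
import pickle
s=r.get_state();print(s['eef_pos'],s['q'],s['ft_force'])
d=snap('wrist'); pickle.dump(d,open('mat.pkl','wb')); save(d,'mat',s=1.5)
E
```

```text
[ 0.38926814 -0.16879389  0.15513388] [-4.12333982e+01 -2.60200386e+01 -3.09625897e+01  8.51203666e+01
  7.42347510e-03 -6.17559825e+01] [ 0.90140411  1.15367856 -0.47049885]
```

View pics/mat.png

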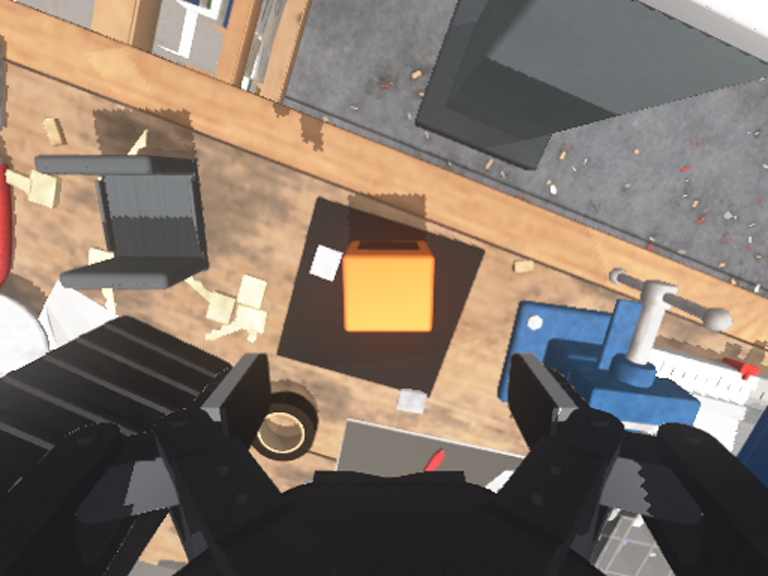

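Saddle stands upright on the mat: top corners at about (343, 254), (433, 254), (432, 331), (345, 330), with the black grip patch on the near leg. The holder is empty.

```bash
cat > sd.py <<'E'
from m import *
np.set_printoptions(precision=4,suppress=True)
def quad(d,c,z,s=1.5,off=(0,0)):
    P=plane(d,(np.array(c)+.5)/s-.5+np.array(off),z);e=np.diff(np.r_[P,P[:1]],axis=0)
    print('c',P.mean(0),'L',np.linalg.norm(e,axis=1),'ang',np.degrees(np.arctan2(e[:,1],e[:,0])));return P.mean(0)
E
python3 - <<'E'
from sd import *
import pickle
d=pickle.load(open('mat.pkl','rb'))
quad(d,[(343,254),(433,254),(432,331),(345,330)],.061)
E
```

```text
c [ 0.3892 -0.1695  0.061 ] L [0.0536 0.0491 0.0547 0.0484] ang [ 110.5634   21.5445  -70.1507 -159.7099]
```

jog_arm(series=[[[0, 0, 0], [0, 0.15, 0]], [[0, 0, 0], [0, 0.3, 0]], [[0, 0, 0], [0, 0.45, 0]], [[0, 0, 0], [0, 0.6, 0]], [[0, 0, 0], [0, 0.75, 0]], [[0, 0, 0], [0, 0.9, 0]], [[0, 0, 0], [0, 1.05, 0]], [[0, 0, 0], [0, 1.2, 0]], [[0, 0, 0], [0, 1.35, 0]], [[0, 0, 0], [0, 1.5, 0]]])

```text
time: 9.35
eef_pos: [0.3887, -0.1683, 0.1543]
eef_rot: [[0.41, -0.002, 0.912], [-0.912, 0.002, 0.41], [-0.003, -1.0, -0.001]]
ft_force: [0.6, -0.1, 0.3]
opening: 1.0
```

jog_arm(series=[[[0, 0, 0], [0, 0.07, 0]], [[0, 0, 0], [0, 0.07, 0]], [[0, 0, 0], [0, 0.07, 0]]])

```text
time: 9.65
eef_pos: [0.389, -0.1686, 0.1551]
eef_rot: [[0.354, -0.001, 0.935], [-0.935, 0.001, 0.354], [-0.002, -1.0, -0.001]]
ft_force: [-0.3, -0.2, -0.1]
opening: 1.001
```

jog_arm(series=[[[0.1, 4, 0], [0, 0, 0]], [[0.1, 8, 0], [0, 0, 0]], [[0.1, 11, 0], [0, 0, 0]], [[0.1, 13.2, 0], [0, 0, 0]], [[0.1, 13.2, 0], [0, 0, 0]], [[0.1, 13.2, 0], [0, 0, 0]]])

```text
time: 10.25
eef_pos: [0.3896, -0.1697, 0.0245]
eef_rot: [[0.352, -0.0, 0.936], [-0.936, 0.001, 0.352], [-0.001, -1.0, -0.0]]
ft_force: [0.5, -0.3, 0.8]
opening: 1.0
```

jog_arm(series=[[[0, 0, 0], [0, 0, 0]], [[0, 0, 0], [0, 0, 0]], [[0, 0, 0], [0, 0, 0]], [[0, 0, 0], [0, 0, 0]], [[0, 0, 0], [0, 0, 0]], [[0, 0, 0], [0, 0, 0]], [[0, 0, 0], [0, 0, 0]], [[0, 0, 0], [0, 0, 0]], [[0, 0, 0], [0, 0, 0]]], gripper=255)

```text
time: 11.15
eef_pos: [0.3908, -0.1706, 0.0257]
eef_rot: [[0.352, 0.002, 0.936], [-0.936, -0.001, 0.352], [0.002, -1.0, 0.001]]
ft_force: [0.9, 0.4, 5.0]
opening: 0.58
```

jog_arm(series=[[[0, -4, 0], [0, 0, 0]], [[0, -8, 0], [0, 0, 0]], [[0, -12, 0], [0, 0, 0]], [[0, -16, 0], [0, 0, 0]], [[0, -18, 0], [0, 0, 0]], [[0, -18, 0], [0, 0, 0]], [[0, -18, 0], [0, 0, 0]]])

```text
time: 11.85
eef_pos: [0.3898, -0.1699, 0.2036]
eef_rot: [[0.351, -0.0, 0.936], [-0.936, 0.0, 0.351], [-0.0, -1.0, -0.0]]
ft_force: [0.1, -0.4, -3.9]
opening: 0.578
```

jog_arm(series=[[[-4.2, 0, 1.8], [0, 0.03, 0]], [[-8.4, 0, 3.6], [0, 0.06, 0]], [[-12.6, 0, 5.4], [0, 0.09, 0]], [[-16.8, 0, 7.2], [0, 0.13, 0]], [[-21, 0, 9], [0, 0.17, 0]], [[-25.2, 0, 10.8], [0, 0.21, 0]], [[-29.4, 0, 12.6], [0, 0.25, 0]], [[-33.7, 0, 14.4], [0, 0.27, 0]], [[-33.7, 0, 14.4], [0, 0.27, 0]], [[-33.7, 0, 14.4], [0, 0.27, 0]]])

```text
time: 12.85
eef_pos: [0.4048, 0.197, 0.2021]
eef_rot: [[0.092, -0.003, 0.996], [-0.996, -0.001, 0.092], [0.0, -1.0, -0.004]]
ft_force: [-0.2, -0.9, -3.1]
opening: 0.576
```

```bash
python3 - <<'E'
from m import *
import pickle
s=r.get_state();print(s['eef_pos'],s['eef_rot'],s['q'])
d=snap('wrist'); pickle.dump(d,open('hang.pkl','wb')); save(d,'hang',s=1.5)
E
```

```text
[0.40484421 0.19697435 0.20211351] [[ 9.21508221e-02 -3.47031877e-03  9.95739013e-01]
 [-9.95744962e-01 -7.65499635e-04  9.21487048e-02]
 [ 4.42452471e-04 -9.99993685e-01 -3.52609386e-03]] [ 9.22312615e+00 -2.06136185e+01 -2.19869446e+01  8.88299681e+01
 -1.14237272e-02  9.39358361e+01]
```

View pics/hang.png

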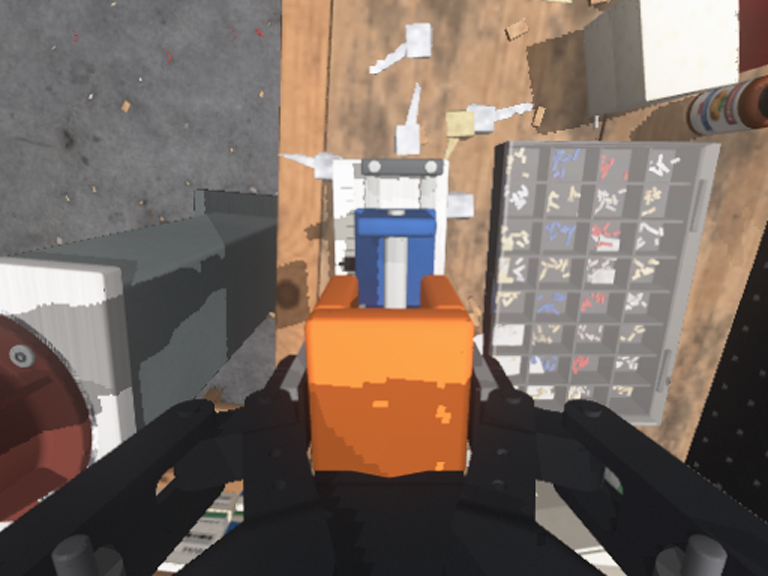

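View over the stop: the saddle is held level, and the bar is visible through its slot (edges 385–407 at row 260). The +y cheek top is at about (357–436, 217–234). The far end block is at row 167.

```bash
python3 - <<'E'
from sd import *
import pickle
d=pickle.load(open('hang.pkl','rb'))
save(d,'hangz',(200,95,330,215),5)
quad(d,[(357,217),(436,217),(436,234),(357,234)],.098)
R=lambda u:(np.array(u)+.5)/1.5-.5
print('bar',plane(d,R([(385,240),(406,240),(384,300),(408,300)]),.08))
s=r.get_state();T=np.array(s['eef_pos']);print(T,s['eef_rot'][:,2])
# predicted saddle bottom inner leg edges
E
```

```text
c [0.4053 0.2366 0.098 ] L [0.0478 0.0103 0.0484 0.0103] ang [   5.3665  -82.8618 -174.6247   94.1205]
bar [[0.3991 0.2244 0.08  ]
 [0.4129 0.2257 0.08  ]
 [0.4022 0.183  0.08  ]
 [0.4186 0.1846 0.08  ]]
[0.4053 0.196  0.2025] [ 0.9959  0.0901 -0.0028]
```

View pics/hangz.png

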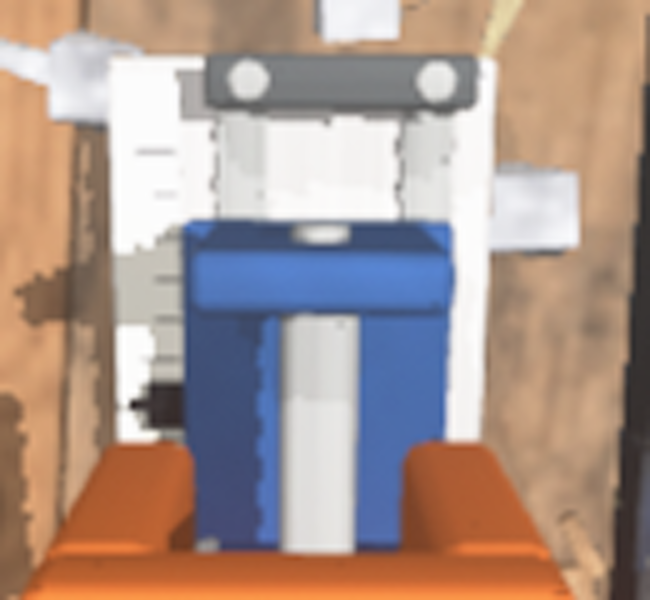

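The ×5 crop shows bar edges at columns 283–358, cheek top at 191–450, and the slot between legs at 193–405 (row 445).

```bash
python3 - <<'E'
from sd import *
import pickle
d=pickle.load(open('hang.pkl','rb'))
Z=lambda u:(np.array(u,float)+.5)/5-.5+np.array([200,95])
T=np.array([.4048,.1970,.2021])
ax=np.radians(5.1);X=np.array([np.cos(ax),np.sin(ax)]);Y=np.array([-np.sin(ax),np.cos(ax)])
def rep(n,P):
    P=np.atleast_2d(P)
    for p in P: print(n,p,'rel TCP x,y',(p[:2]-T[:2])@X,(p[:2]-T[:2])@Y)
c=quad(d,[(191,250),(451,250),(448,312),(191,312)],.098,5,(200,95)); rep('cheek',c)
rep('bar',plane(d,Z([(283,340),(359,340),(283,530),(355,530)]),.08))
rep('slot',plane(d,Z([(193,447),(405,447)]),T[2]-.0227))
rep('legout',plane(d,Z([(108,447),(495,445)]),T[2]-.0227))
rep('ptr',plane(d,Z([(133,405)]),.02))
E
```

```text
c [0.4049 0.236  0.098 ] L [0.0472 0.0113 0.0473 0.0113] ang [   5.3662  -85.7021 -174.6244   94.1183]
cheek [0.4049 0.236  0.098 ] rel TCP x,y 0.00352044470091178 0.038854362449902466
bar [0.3991 0.2216 0.08  ] rel TCP x,y -0.003524036158497369 0.02502385292474891
bar [0.4141 0.223  0.08  ] rel TCP x,y 0.011563398577029066 0.025097671395825447
bar [0.4026 0.1822 0.08  ] rel TCP x,y -0.0034748087540935673 -0.014502770696104632
bar [0.4174 0.1836 0.08  ] rel TCP x,y 0.011395074960575666 -0.014421801618767015
slot [0.3889 0.2234 0.1794] rel TCP x,y -0.013478249349771211 0.02768375604536908
slot [0.4156 0.2259 0.1794] rel TCP x,y 0.01334054403745709 0.027822711699988727
legout [0.3782 0.2224 0.1794] rel TCP x,y -0.024246125182762295 0.027629158691788475
legout [0.4269 0.2272 0.1794] rel TCP x,y 0.024708891968486288 0.028143185005347123
ptr [0.3636 0.1921 0.02  ] rel TCP x,y -0.04143312967329923 -0.0011985210333150375
```

jog_arm(series=[[[-0.05, 2, 0.3], [0, 0, 0]], [[-0.05, 5, 0.3], [0, 0, 0]], [[-0.05, 8, 0.3], [0, 0, 0]], [[-0.05, 9, 0.3], [0, 0, 0]], [[-0.05, 9.2, 0.3], [0, 0, 0]], [[-0.05, 9.2, 0.3], [0, 0, 0]], [[-0.05, 9.2, 0.3], [0, 0, 0]]])

```text
time: 13.6
eef_pos: [0.4102, 0.1968, 0.1138]
eef_rot: [[0.088, 0.002, 0.996], [-0.996, 0.0, 0.088], [-0.0, -1.0, 0.002]]
ft_force: [-0.2, -0.4, -3.0]
opening: 0.579
```

jog_arm(series=[[[0, 0.5, 0], [0, 0, 0]], [[0, 1, 0], [0, 0, 0]], [[0, 1.5, 0], [0, 0, 0]], [[0, 2, 0], [0, 0, 0]], [[0, 2.5, 0], [0, 0, 0]], [[0, 3, 0], [0, 0, 0]], [[0, 3.5, 0], [0, 0, 0]], [[0, 4, 0], [0, 0, 0]], [[0, 4.3, 0], [0, 0, 0]], [[0, 4.3, 0], [0, 0, 0]]])

```text
time: 14.6
eef_pos: [0.4089, 0.1969, 0.0688]
eef_rot: [[0.089, -0.001, 0.996], [-0.996, -0.0, 0.089], [0.0, -1.0, -0.001]]
ft_force: [-0.7, -0.1, -2.9]
opening: 0.576
```

jog_arm(series=[[[0, 0.2, 0], [0, 0, 0]], [[0, 0.4, 0], [0, 0, 0]], [[0, 0.6, 0], [0, 0, 0]], [[0, 0.8, 0], [0, 0, 0]], [[0, 0.9, 0], [0, 0, 0]], [[0, 0.9, 0], [0, 0, 0]]])

```text
time: 15.2
eef_pos: [0.4091, 0.1969, 0.0601]
eef_rot: [[0.089, -0.0, 0.996], [-0.996, 0.0, 0.089], [-0.0, -1.0, -0.0]]
ft_force: [0.8, -0.3, -2.1]
opening: 0.577
```

jog_arm(series=[[[0, 0.1, 0], [0, 0, 0]], [[0, 0.2, 0], [0, 0, 0]], [[0, 0.2, 0], [0, 0, 0]]])

```text
time: 15.5
eef_pos: [0.4093, 0.197, 0.0588]
eef_rot: [[0.089, 0.0, 0.996], [-0.996, 0.0, 0.089], [-0.0, -1.0, 0.0]]
ft_force: [-2.9, -0.1, 2.3]
opening: 0.578
```

jog_arm(series=[[[0, 0, 0], [0, 0, 0]], [[0, 0, 0], [0, 0, 0]], [[0, 0, 0], [0, 0, 0]], [[0, 0, 0], [0, 0, 0]], [[0, 0, 0], [0, 0, 0]], [[0, 0, 0], [0, 0, 0]], [[0, 0, 0], [0, 0, 0]], [[0, 0, 0], [0, 0, 0]]], gripper=0)

```text
time: 16.3
eef_pos: [0.4092, 0.1969, 0.0583]
eef_rot: [[0.089, 0.0, 0.996], [-0.996, 0.0, 0.089], [-0.0, -1.0, 0.0]]
ft_force: [0.7, 0.3, 0.1]
opening: 0.999
```

jog_arm(series=[[[0, -3, 0], [0, 0, 0]], [[0, -6, 0], [0, 0, 0]], [[0, -10, 0], [0, 0, 0]], [[0, -14, 0], [0, 0, 0]], [[-4, -14, 0], [0, 0, 0]], [[-9, -14, 0], [0, 0, 0]], [[-9, -14, 0], [0, 0, 0]], [[-9, -14, 0], [0, 0, 0]]])

```text
time: 17.1
eef_pos: [0.4007, 0.2874, 0.1981]
eef_rot: [[0.091, -0.001, 0.996], [-0.996, -0.0, 0.091], [0.0, -1.0, -0.001]]
ft_force: [-0.7, -0.5, 0.4]
opening: 1.0
```

```bash
python3 - <<'E'
from m import *
import pickle
s=r.get_state();print(s['eef_pos'],s['eef_rot'],s['ft_force'],s['q'])
d=snap('wrist'); pickle.dump(d,open('hung.pkl','wb')); save(d,'hung',s=1.5)
E
```

```text
[0.40067354 0.2873696  0.19805578] [[ 9.14414894e-02 -5.52496373e-04  9.95810298e-01]
 [-9.95810399e-01 -3.73881803e-04  9.14412912e-02]
 [ 3.21794368e-04 -9.99999777e-01 -5.84369943e-04]] [-0.67514663 -0.51903216  0.40524363] [ 2.04157262e+01 -1.30509175e+01 -1.61820609e+01  8.69059965e+01
 -9.03382427e-03  1.05169194e+02]
```

View pics/hung.png

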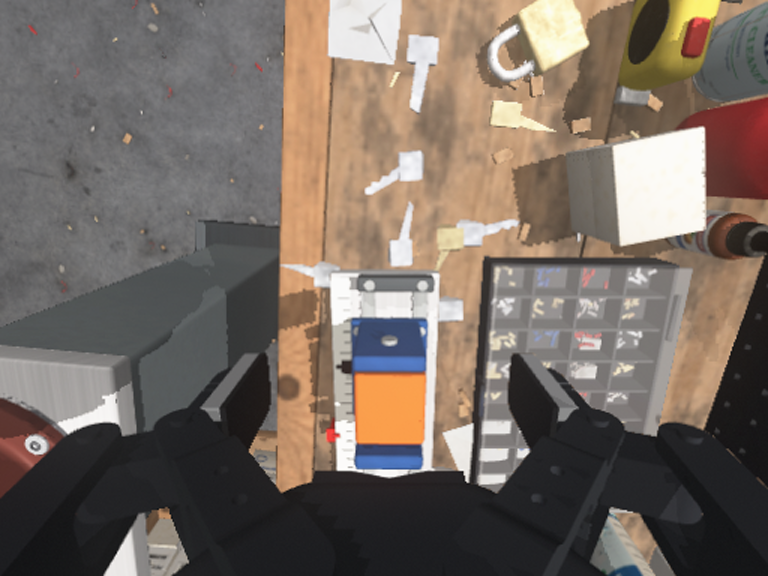

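Saddle is hung between the cheeks: orange at (390, 408), pointer at (345, 367), red mark at (333, 432), bystanders undisturbed. Now close the gripper and turn so that the back of one finger does the pushing and the wrist camera sees the scale.

jog_arm(series=[[[0, 0, 0], [0, -0.15, 0]], [[0, 0, 0], [0, -0.3, 0]], [[0, 0, 0], [0, -0.45, 0]], [[0, 0, 0], [0, -0.6, 0]], [[0, 0, 0], [0, -0.75, 0]], [[0, 0, 0], [0, -0.9, 0]], [[0, 0, 0], [0, -1.05, 0]], [[0, 0, 0], [0, -1.2, 0]], [[0, 0, 0], [0, -1.35, 0]], [[0, 0, 0], [0, -1.5, 0]]], gripper=255)

```text
time: 18.15
eef_pos: [0.4016, 0.2852, 0.1983]
eef_rot: [[1.0, 0.0, -0.022], [0.022, -0.0, 1.0], [0.0, -1.0, -0.0]]
ft_force: [-0.0, -0.1, 0.2]
opening: -0.001
```

jog_arm(series=[[[0, 0, 0], [0, -0.07, 0]], [[0, 4, 0], [0, -0.07, 0]], [[0, 8, 0], [0, -0.07, 0]], [[0, 10, 0], [0, -0.07, 0]], [[0, 10, 0], [0, -0.07, 0]], [[0, 10, 0], [0, -0.07, 0]]])

```text
time: 18.75
eef_pos: [0.4016, 0.2858, 0.099]
eef_rot: [[0.996, 0.0, -0.087], [0.087, 0.0, 0.996], [0.0, -1.0, 0.0]]
ft_force: [-0.3, 0.6, 0.1]
opening: -0.001
```

```bash
cat > pm.py <<'E'
from sd import *
ax=np.radians(5.1);X=np.array([np.cos(ax),np.sin(ax)]);Y=np.array([-np.sin(ax),np.cos(ax)])
def pm(show=True,d=None):
    d=d or snap('wrist'); im=d['color']; h=cv2.cvtColor(im,cv2.COLOR_RGB2HSV)
    # expected pixels
    m0=proj(d,[.3678,.1201,.02])[0]
    red=cv2.inRange(h,(0,150,100),(6,255,255))|cv2.inRange(h,(172,150,100),(180,255,255))
    out=[]
    for a,i,c,bb in blobs(red,5)[0][:6]:
        p=plane(d,[c],.02)[0]; 
        if np.linalg.norm(p[:2]-[.3678,.1201])<.03: out.append(('red',a,c,bb,p,p[:2]@Y))
    dark=cv2.inRange(h,(0,0,0),(180,255,60))
    for a,i,c,bb in blobs(dark,5)[0]:
        p=plane(d,[c],.02)[0]; v=(p[:2]-[.3678,.1201])
        if abs(v@X)<.025 and -.03<v@Y<.1 and a<2500: out.append(('dark',a,c,bb,p,p[:2]@Y))
    if show:
        for o in out: print(*o)
    return d,out
E
python3 - <<'E'
from pm import *
import pickle
s=r.get_state();print(s['eef_pos'],s['eef_rot'][:,2],s['ft_force'],s['q'],s['opening'])
d,o=pm(); pickle.dump(d,open('push0.pkl','wb')); save(d,'push0',s=1.5)
E
```

```text
[0.4016 0.2858 0.099 ] [-0.0867  0.9962  0.    ] [-0.2907  0.5861  0.0737] [ 20.1977 -12.0398 -25.6109  76.4124  -0.002   15.2231] -0.0005365132387606616
red 227 [ 65.4626 136.1278] [ 54 131  31  16] [0.3609 0.1234 0.02  ] 0.09079533903880711
dark 175 [150.4114 156.7943] [144 147  14  17] [0.3719 0.1925 0.02  ] 0.1586601403042001
```

jog_arm(series=[[[0, 2, 0], [0, 0, 0]], [[0, 3.9, 0], [0, 0, 0]], [[0, 3.9, 0], [0, 0, 0]], [[0, 3.9, -0.5], [0, 0, 0]], [[0, 3.9, -1], [0, 0, 0]], [[0, 3.9, -1.5], [0, 0, 0]], [[0, 3.9, -1.8], [0, 0, 0]], [[0, 3.9, -2.1], [0, 0, 0]], [[0, 3.9, -2.4], [0, 0, 0]], [[0, 3.9, -2.4], [0, 0, 0]]])

```text
time: 19.8
eef_pos: [0.4034, 0.2624, 0.0593]
eef_rot: [[0.996, 0.0, -0.088], [0.088, 0.0, 0.996], [0.0, -1.0, 0.0]]
ft_force: [0.5, -0.6, 0.3]
opening: -0.002
```

jog_arm(series=[[[0, 0, -0.2], [0, 0, 0]], [[0, 0, -0.4], [0, 0, 0]], [[0, 0, -0.6], [0, 0, 0]], [[0, 0, -0.8], [0, 0, 0]], [[0, 0, -1], [0, 0, 0]]])

```text
time: 20.3
eef_pos: [0.4043, 0.2539, 0.0599]
eef_rot: [[0.996, 0.0, -0.089], [0.089, 0.003, 0.996], [0.001, -1.0, 0.003]]
ft_force: [-1.6, 9.1, 3.2]
opening: -0.001
```

jog_arm(series=[[[0, 0, -0.3], [0, 0, 0]], [[0, 0, -0.6], [0, 0, 0]], [[0, 0, -0.9], [0, 0, 0]], [[0, 0, -1.2], [0, 0, 0]], [[0, 0, -1.5], [0, 0, 0]], [[0, 0, -1.8], [0, 0, 0]], [[0, 0, -2.1], [0, 0, 0]], [[0, 0, -2.4], [0, 0, 0]], [[0, 0, -2.7], [0, 0, 0]], [[0, 0, -3], [0, 0, 0]]])

```text
time: 21.3
eef_pos: [0.4069, 0.2241, 0.0599]
eef_rot: [[0.996, 0.0, -0.089], [0.089, 0.003, 0.996], [0.001, -1.0, 0.003]]
ft_force: [-1.7, 9.5, 3.8]
opening: 0.007
```

```bash
python3 - <<'E'
from pm import *
import pickle
s=r.get_state();print(s['eef_pos'],s['eef_pos'][:2]@Y,s['ft_force'],s['opening'])
d,o=pm(); pickle.dump(d,open('push1.pkl','wb')); save(d,'push1',s=1.5)
s=r.get_state();print(s['eef_pos'],s['eef_pos'][:2]@Y,s['ft_force'],s['opening'])
E
```

```text
[0.4069 0.2241 0.0599] 0.18701259559934327 [-1.6559  9.4769  3.7996] 0.006614839989858575
red 330 [115.1606 139.8303] [102 133  33  19] [0.361  0.1229 0.02  ] 0.09028800128541915
dark 261 [171.3065 164.4943] [163 152  18  21] [0.3744 0.1605 0.02  ] 0.12655615363218586
[0.407  0.2237 0.0599] 0.1865943971488933 [-1.8413  6.6911  3.9796] -0.0038728097932583957
```

jog_arm(series=[[[0, 0, -0.3], [0, 0, 0]], [[0, 0, -0.6], [0, 0, 0]], [[0, 0, -0.9], [0, 0, 0]], [[0, 0, -1.2], [0, 0, 0]], [[0, 0, -1.5], [0, 0, 0]], [[0, 0, -1.8], [0, 0, 0]], [[0, 0, -2], [0, 0, 0]], [[0, 0, -2], [0, 0, 0]], [[0, 0, -2], [0, 0, 0]], [[0, 0, -2], [0, 0, 0]]])

```text
time: 22.35
eef_pos: [0.4087, 0.2038, 0.0599]
eef_rot: [[0.996, 0.0, -0.089], [0.089, 0.002, 0.996], [0.001, -1.0, 0.002]]
ft_force: [-1.9, 6.0, 4.1]
opening: -0.001
```

```bash
python3 - <<'E'
from pm import *
import pickle
s=r.get_state();print(s['eef_pos'],s['eef_pos'][:2]@Y,s['ft_force'],s['time'])
for n in('fix','hung','push0','push1'):
    print(n);pm(d=pickle.load(open(n+'.pkl','rb')))
print('now')
d,o=pm(); pickle.dump(d,open('push2.pkl','wb'))
u=proj(d,[[.3678,.1201,.018]])[0].astype(int);print(u)
save(d,'push2',(max(u[0]-60,0),max(u[1]-50,0),u[0]+100,u[1]+70),5)
E
```

```text
[0.4087 0.2038 0.0599] 0.166674565151394 [-1.8817  6.0188  4.114 ] 22.35
fix
red 70 [242.     136.2143] [237 133  11  10] [0.3606 0.1194 0.02  ] 0.08689312708492018
dark 30 [298.2333 149.4667] [295 147   8   5] [0.3742 0.1935 0.02  ] 0.1594771854310619
hung
red 67 [220.4925 288.0896] [217 279   9  16] [0.3619 0.1242 0.02  ] 0.09151005004280387
dark 49 [230.3061 244.3265] [225 241   9   8] [0.3712 0.192  0.02  ] 0.15824870139298544
push0
red 227 [ 65.4626 136.1278] [ 54 131  31  16] [0.3609 0.1234 0.02  ] 0.09079533903880711
dark 175 [150.4114 156.7943] [144 147  14  17] [0.3719 0.1925 0.02  ] 0.1586601403042001
push1
red 330 [115.1606 139.8303] [102 133  33  19] [0.361  0.1229 0.02  ] 0.09028800128541915
dark 261 [171.3065 164.4943] [163 152  18  21] [0.3744 0.1605 0.02  ] 0.12655615363218586
now
red 307 [144.4853 139.8795] [132 134  30  18] [0.3611 0.1222 0.02  ] 0.08962366981326932
dark 257 [171.3074 164.6265] [163 153  18  20] [0.3763 0.1402 0.02  ] 0.10616915695962804
[142 149]
```

View pics/push2.png

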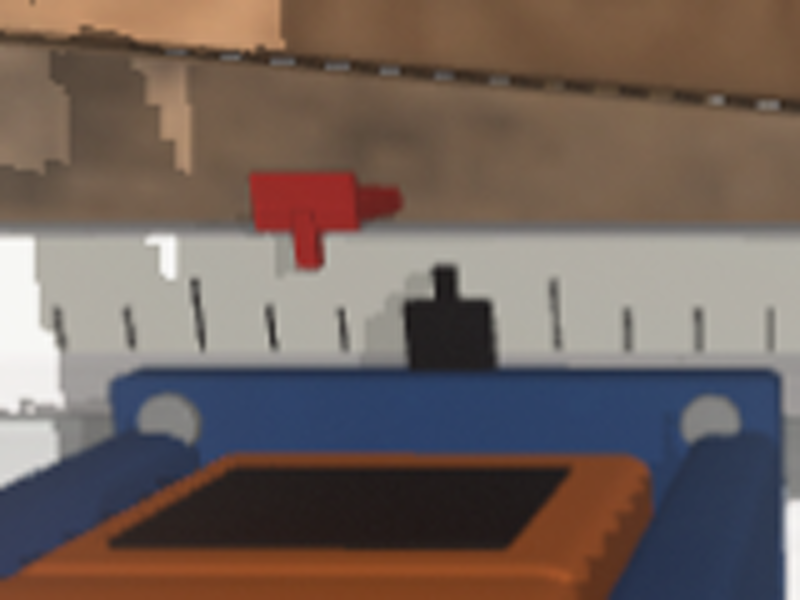

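The scale is clear: red line's lower end at crop (309, 265), pointer tip at (445, 268), saddle still hung with its black patch facing the camera.

```bash
cat >> pm.py <<'E'
def gap(d=None):
    """pointer tip minus red line along fixture Y, from lower rows of red line and top rows of pointer"""
    d=d or snap('wrist'); o=pm(False,d)[1]; h=cv2.cvtColor(d['color'],cv2.COLOR_RGB2HSV); g={}
    for o_ in o:
        x,y,w,hh=o_[3]
        if o_[0]=='red' and ('red' not in g):
            m=cv2.inRange(h,(0,150,70),(6,255,255))|cv2.inRange(h,(172,150,70),(180,255,255)); rows=range(y+hh-6,y+hh+3)
        elif o_[0]=='dark' and 'dark' not in g:
            m=cv2.inRange(h,(0,0,0),(180,255,60)); rows=range(y-2,y+7)
        else: continue
        g[o_[0]]=1
        for v in rows:
            c=np.where(m[v,x-3:x+w+3]>0)[0]
            if len(c):
                uc=c.mean()+x-3; a=plane(d,[[uc,v]],.020)[0,:2]; b=plane(d,[[uc,v]],.016)[0,:2]
                print(o_[0],v,'n',len(c),'u %.1f'%uc,'Y(.020) %.4f Y(.016) %.4f X %.4f'%(a@Y,b@Y,a@X))
E
python3 - <<'E'
from pm import *
import pickle
d=pickle.load(open('push2.pkl','rb')); gap(d)
Z=lambda u:(np.array(u,float)+.5)/5-.5+np.array([82,99])
for z in(.016,.02,.024): P=plane(d,Z([(309,265),(445,268),(270,310),(342,310),(554,310),(627,310)]),z); print(z,P[:,:2]@Y)
E
```

```text
red 146 n 5 u 143.0 Y(.020) 0.0882 Y(.016) 0.0864 X 0.3746
red 147 n 5 u 143.0 Y(.020) 0.0881 Y(.016) 0.0864 X 0.3753
red 148 n 5 u 143.0 Y(.020) 0.0880 Y(.016) 0.0863 X 0.3759
red 149 n 5 u 143.0 Y(.020) 0.0879 Y(.016) 0.0862 X 0.3766
red 150 n 5 u 143.0 Y(.020) 0.0879 Y(.016) 0.0861 X 0.3773
red 151 n 4 u 143.5 Y(.020) 0.0881 Y(.016) 0.0864 X 0.3780
dark 153 n 4 u 170.5 Y(.020) 0.1063 Y(.016) 0.1050 X 0.3793
dark 154 n 4 u 170.5 Y(.020) 0.1063 Y(.016) 0.1049 X 0.3800
dark 155 n 4 u 170.5 Y(.020) 0.1062 Y(.016) 0.1049 X 0.3807
dark 156 n 4 u 170.5 Y(.020) 0.1061 Y(.016) 0.1048 X 0.3814
dark 157 n 4 u 170.5 Y(.020) 0.1061 Y(.016) 0.1048 X 0.3820
dark 158 n 4 u 170.5 Y(.020) 0.1060 Y(.016) 0.1047 X 0.3827
dark 159 n 14 u 171.5 Y(.020) 0.1066 Y(.016) 0.1053 X 0.3834
0.016 [0.0863 0.1051 0.0801 0.0902 0.1198 0.13  ]
0.02 [0.088  0.1064 0.0819 0.0918 0.1208 0.1308]
0.024 [0.0897 0.1077 0.0838 0.0935 0.1218 0.1316]
```

jog_arm(series=[[[0, 0, 0], [0, 0, 0]], [[0, 0, 0], [0, 0, 0]], [[0, 0, 0], [0, 0, 0]], [[0, 0, 0], [0, 0, 0]]])

```text
time: 22.8
eef_pos: [0.4086, 0.2038, 0.0598]
eef_rot: [[0.996, 0.0, -0.089], [0.089, 0.002, 0.996], [0.001, -1.0, 0.002]]
ft_force: [-1.1, 6.5, 4.0]
opening: -0.002
```

jog_arm(series=[[[0, 0, -0.2], [0, 0, 0]], [[0, 0, -0.4], [0, 0, 0]], [[0, 0, -0.6], [0, 0, 0]], [[0, 0, -0.8], [0, 0, 0]], [[0, 0, -1], [0, 0, 0]], [[0, 0, -1.2], [0, 0, 0]], [[0, 0, -1.2], [0, 0, 0]], [[0, 0, -1.2], [0, 0, 0]], [[0, 0, -1.2], [0, 0, 0]]])

```text
time: 23.7
eef_pos: [0.4097, 0.1919, 0.0598]
eef_rot: [[0.996, 0.0, -0.089], [0.089, 0.002, 0.996], [0.001, -1.0, 0.002]]
ft_force: [-2.0, 6.1, 4.4]
opening: 0.004
```

```bash
python3 - <<'E'
from pm import *
s=r.get_state();print(s['eef_pos']@np.r_[Y,0],s['ft_force'],s['time']); gap()
E
```

```text
0.1547182670676566 [-2.0463  6.0714  4.3967] 23.7
red 146 n 4 u 160.5 Y(.020) 0.0880 Y(.016) 0.0866 X 0.3746
red 147 n 4 u 160.5 Y(.020) 0.0880 Y(.016) 0.0865 X 0.3752
red 148 n 4 u 160.5 Y(.020) 0.0879 Y(.016) 0.0864 X 0.3759
red 149 n 4 u 160.5 Y(.020) 0.0878 Y(.016) 0.0864 X 0.3766
red 150 n 4 u 160.5 Y(.020) 0.0878 Y(.016) 0.0863 X 0.3772
red 151 n 4 u 160.5 Y(.020) 0.0877 Y(.016) 0.0862 X 0.3779
dark 152 n 1 u 170.0 Y(.020) 0.0941 Y(.016) 0.0928 X 0.3786
dark 153 n 4 u 170.5 Y(.020) 0.0944 Y(.016) 0.0930 X 0.3793
dark 154 n 4 u 170.5 Y(.020) 0.0943 Y(.016) 0.0930 X 0.3799
dark 155 n 4 u 170.5 Y(.020) 0.0942 Y(.016) 0.0929 X 0.3806
dark 156 n 4 u 170.5 Y(.020) 0.0942 Y(.016) 0.0929 X 0.3813
dark 157 n 4 u 170.5 Y(.020) 0.0941 Y(.016) 0.0928 X 0.3820
dark 158 n 4 u 170.5 Y(.020) 0.0941 Y(.016) 0.0927 X 0.3827
```

jog_arm(series=[[[0, 0, -0.1], [0, 0, 0]], [[0, 0, -0.2], [0, 0, 0]], [[0, 0, -0.3], [0, 0, 0]], [[0, 0, -0.4], [0, 0, 0]], [[0, 0, -0.4], [0, 0, 0]], [[0, 0, -0.4], [0, 0, 0]]])

```text
time: 24.35
eef_pos: [0.41, 0.188, 0.0598]
eef_rot: [[0.996, 0.0, -0.089], [0.089, 0.002, 0.996], [0.001, -1.0, 0.002]]
ft_force: [-2.2, 6.6, 3.7]
opening: 0.002
```

```bash
python3 - <<'E'
from pm import *
s=r.get_state();print(s['eef_pos']@np.r_[Y,0],s['ft_force'],s['time']); gap()
E
```

```text
0.1508120299249545 [-2.2419  6.5854  3.7452] 24.35
red 147 n 5 u 166.0 Y(.020) 0.0878 Y(.016) 0.0864 X 0.3752
red 148 n 5 u 166.0 Y(.020) 0.0877 Y(.016) 0.0864 X 0.3759
red 149 n 4 u 166.5 Y(.020) 0.0880 Y(.016) 0.0866 X 0.3765
red 150 n 4 u 166.5 Y(.020) 0.0879 Y(.016) 0.0866 X 0.3772
red 151 n 4 u 166.5 Y(.020) 0.0879 Y(.016) 0.0865 X 0.3779
red 152 n 1 u 168.0 Y(.020) 0.0888 Y(.016) 0.0875 X 0.3785
dark 152 n 2 u 169.5 Y(.020) 0.0899 Y(.016) 0.0885 X 0.3786
dark 153 n 4 u 170.5 Y(.020) 0.0905 Y(.016) 0.0892 X 0.3792
dark 154 n 4 u 170.5 Y(.020) 0.0904 Y(.016) 0.0891 X 0.3799
dark 155 n 4 u 170.5 Y(.020) 0.0904 Y(.016) 0.0890 X 0.3806
dark 156 n 4 u 170.5 Y(.020) 0.0903 Y(.016) 0.0890 X 0.3813
dark 157 n 4 u 170.5 Y(.020) 0.0902 Y(.016) 0.0889 X 0.3819
dark 158 n 4 u 170.5 Y(.020) 0.0902 Y(.016) 0.0889 X 0.3826
```

jog_arm(series=[[[0, 0, -0.1], [0, 0, 0]], [[0, 0, -0.17], [0, 0, 0]], [[0, 0, -0.17], [0, 0, 0]], [[0, 0, -0.17], [0, 0, 0]]])

```text
time: 24.8
eef_pos: [0.4101, 0.1863, 0.0598]
eef_rot: [[0.996, 0.0, -0.089], [0.089, 0.003, 0.996], [0.0, -1.0, 0.003]]
ft_force: [-2.7, 7.4, 5.0]
opening: -0.0
```

jog_arm(series=[[[0, 0, 0.5], [0, 0, 0]], [[0, 0, 1.5], [0, 0, 0]], [[0, 0, 3], [0, 0, 0]], [[0, -4, 4], [0, 0, 0]], [[0, -8, 4], [0, 0, 0]], [[0, -12, 2], [0, 0, 0]], [[0, -14, -2], [0, 0, 0]], [[0, -14, -4.5], [0, 0, 0]], [[0, -14, -4.5], [0, 0, 0]], [[0, -14, -4.5], [0, 0, 0]]])

```text
time: 25.8
eef_pos: [0.4142, 0.1405, 0.1992]
eef_rot: [[0.996, -0.0, -0.087], [0.087, 0.0, 0.996], [-0.0, -1.0, 0.0]]
ft_force: [-0.8, -0.2, 0.0]
opening: 0.0
```

```bash
python3 - <<'E'
from pm import *
s=r.get_state();print(s['eef_pos'],s['ft_force'],s['time']); d=snap('wrist');gap(d);save(d,'final',(100,90,400,260),2.6)
E
```

```text
[0.4142 0.1405 0.1992] [-0.8135 -0.2337  0.032 ] 25.8
red 132 n 11 u 246.0 Y(.020) 0.0875 Y(.016) 0.0873 X 0.3723
red 133 n 4 u 245.5 Y(.020) 0.0868 Y(.016) 0.0867 X 0.3735
red 134 n 2 u 245.5 Y(.020) 0.0868 Y(.016) 0.0866 X 0.3746
red 135 n 2 u 245.5 Y(.020) 0.0868 Y(.016) 0.0866 X 0.3758
red 136 n 2 u 245.5 Y(.020) 0.0868 Y(.016) 0.0866 X 0.3769
red 137 n 1 u 246.0 Y(.020) 0.0874 Y(.016) 0.0872 X 0.3781
dark 142 n 8 u 247.5 Y(.020) 0.0891 Y(.016) 0.0889 X 0.3839
dark 143 n 8 u 247.5 Y(.020) 0.0890 Y(.016) 0.0889 X 0.3851
dark 144 n 8 u 247.5 Y(.020) 0.0890 Y(.016) 0.0889 X 0.3862
dark 145 n 8 u 247.5 Y(.020) 0.0890 Y(.016) 0.0888 X 0.3874
dark 146 n 8 u 247.5 Y(.020) 0.0890 Y(.016) 0.0888 X 0.3886
dark 147 n 8 u 247.5 Y(.020) 0.0890 Y(.016) 0.0888 X 0.3897
dark 148 n 8 u 247.5 Y(.020) 0.0890 Y(.016) 0.0888 X 0.3909
```

```bash
python3 - <<'E'
from pm import *
d=snap('wrist');h=cv2.cvtColor(d['color'],cv2.COLOR_RGB2HSV)
def rect(m,z,n):
    b,l=blobs(m,150)
    for a,i,c,bb in b[:4]:
        P=plane(d,cv2.boxPoints(cv2.minAreaRect(np.argwhere(l==i)[:,::-1].astype(np.float32))),z)
        if np.linalg.norm(P.mean(0)[:2]-[.414,.125])<.05:
            w=P[:,:2]@np.c_[X,Y]; print(n,a,'X,Y range',w.min(0),w.max(0),'mid',(w.min(0)+w.max(0))/2)
rect(cv2.inRange(h,(8,150,200),(28,255,255)),.094,'saddle top (bright)')
rect(cv2.inRange(h,(5,130,80),(28,255,255)),.094,'saddle all')
rect(cv2.inRange(h,(100,120,60),(125,255,255)),.098,'blue')
gap(d);s=r.get_state();print(s['ft_force'],s['qvel'])
E
```

```text
saddle top (bright) 2726 X,Y range [0.4002 0.0629] [0.4478 0.1188] mid [0.424  0.0908]
saddle all 3068 X,Y range [0.3927 0.0619] [0.4478 0.1188] mid [0.4203 0.0903]
blue 540 X,Y range [0.399  0.0459] [0.4468 0.0567] mid [0.4229 0.0513]
blue 464 X,Y range [0.4001 0.1231] [0.4467 0.1334] mid [0.4234 0.1283]
red 132 n 12 u 245.5 Y(.020) 0.0873 Y(.016) 0.0871 X 0.3720
red 133 n 5 u 246.0 Y(.020) 0.0879 Y(.016) 0.0877 X 0.3732
red 134 n 2 u 245.5 Y(.020) 0.0872 Y(.016) 0.0871 X 0.3743
red 135 n 1 u 245.0 Y(.020) 0.0866 Y(.016) 0.0864 X 0.3755
red 136 n 1 u 245.0 Y(.020) 0.0866 Y(.016) 0.0864 X 0.3766
red 137 n 1 u 245.0 Y(.020) 0.0866 Y(.016) 0.0864 X 0.3778
dark 139 n 1 u 247.0 Y(.020) 0.0889 Y(.016) 0.0888 X 0.3801
dark 140 n 1 u 247.0 Y(.020) 0.0889 Y(.016) 0.0887 X 0.3812
dark 141 n 1 u 247.0 Y(.020) 0.0889 Y(.016) 0.0887 X 0.3824
dark 142 n 1 u 247.0 Y(.020) 0.0889 Y(.016) 0.0887 X 0.3836
dark 143 n 9 u 247.0 Y(.020) 0.0889 Y(.016) 0.0887 X 0.3847
dark 144 n 9 u 247.0 Y(.020) 0.0889 Y(.016) 0.0887 X 0.3859
dark 145 n 9 u 247.0 Y(.020) 0.0889 Y(.016) 0.0887 X 0.3871
[-0.3951  0.4499 -0.9016] [ 0.4723  0.0816  0.0045  0.1002  0.0041 -0.2458]
```

```bash
python3 -c "
from rig import r
print(r.job_done())"
```

```text
the job is handed in; nothing more can be done
None
```

The job is handed in: the saddle hangs on the bar, released, and the stop's pointer is about 1–2 mm short of the red mark. The run took about 26 s of robot time; no verdict is reported.

**What I did:**
- I lifted the saddle from the holder by its ends, stood it on the mat and let go. I then took it across its legs, hung it on the bar and let go.
- I pushed the stop with the back of a closed finger. It halted about 18 mm short of the mark, then I finished in three taps of about 12, 4 and 1.7 mm.

**Last checks:**
- **Pointer:** the last close view read 2.5 mm short before the final 1.7 mm tap, so about 0.8 mm short after it. The last view, from higher up and at about 1.2 mm per pixel, reads 1.7–2.3 mm short. The two differ by about 1 mm, but both are within 4 mm and neither is past the mark.
- **Saddle:** it is centred between the cheeks within about 1 mm each way, and its top face measures 48 x 56 mm at the right height, so it sits level.
- **Arm:** it was clear of everything, at 0.2 m height, with about 1 N on the force sensor.
- **Not checked:** the final picture was refused because I had reached the 12-picture limit, so these last checks come from colour masks only. I last saw the padlock, tape measure and carton undisturbed just after hanging the saddle, before the pushing. I last saw the tape roll and pliers earlier, around the set-down on the mat.

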